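Uncouple the hitch and hold the tongue up

TASK

Uncouple the tongue from the tow ball: pull the lock pin up out of the coupler and put it in the parts tray, then pull the coupler's latch handle sideways against its spring as far as it goes and, keeping hold of it, lift the coupler about 80 mm off the ball. Finish while still gripping it and holding the tongue raised and still; do not let go. Leave the wrench, the try square and the tube offcut that lie around the stand where they are.

Things in the scene. Friction and masses are not known exactly. Their poses are not given: they have to be found in the camera images.
- stand: Fixed hitch test stand: dark steel base rail 100 x 450 x 12 mm carrying at one end a 50 mm tow ball (centre 80 mm up) and at the other two blue pivot posts (130 mm tall). Origin on the table right under the ball; z up, y along the rail from the ball to the pivot (320 mm), x across the rail. The pin and handle positions given below for the coupled state are in these axes.
- pivot (a point): Point on the stand on the tongue's hinge axis, midway between the posts, 95 mm above the table, 320 mm along the stand's y from the ball. The hinge axis is horizontal, along the stand's x.
- tongue (a joint): Hinge of the tongue, an aluminium 40 x 40 mm tube running from the pivot to the coupler (rad). 0: coupler sits on the ball; grows as the coupler end rises, to 0.5 at the stop. The coupler rises about 320 mm per rad, so 0.25 is 80 mm. It swings freely and falls back by its own weight (it takes about 6 to 9 N to hold at the handle). Until the latch is pulled a fork under the ball holds it down.
- coupler: Grey box-shaped coupler 84 mm wide (x), 122 mm long (y) on the tongue's end, over the ball. Origin: centre of its socket, which is the ball's centre when coupled; then its axes are those of the stand; it turns with the tongue. Its roof plate's top is 37 mm above the origin.
- latch (a joint): Slide of the bare-steel latch on top of the coupler (m). 0: shut (fork under the ball); it opens towards the coupler's -x, to its stop at 0.036; the fork is clear of the ball from about 0.028. A spring pushes it shut with 4 N at 0 rising to 12 N at the stop: it snaps shut if let go. With the lock pin in, it moves only a few mm.
- handle: Latch handle: an upright dark steel fin on the latch plate, 14 mm thick (along its x, the pull direction), 34 mm long (y), 50 mm tall. Origin: centre of its foot on the plate; z up the fin. Coupled and shut it stands at the stand's x -15, y -18, foot 126 mm above the table. Moves with latch and coupler; grip it across its thickness. The plate under it is 90 x 100 x 8 mm.
- lockpin: Loose steel lock pin, 90 g, standing in a 13 mm hole through latch plate and coupler roof at the stand's x 0, y 45. Origin: underside of its 26 mm collar (5 mm thick), which rests on the latch plate 126 mm above the table; above the collar a round grip 20 mm in diameter to 38 mm above the origin; below it a 10 mm shank reaching 31 mm down. z up along the pin.
- tray: Fixed dark steel parts tray, open on top, 160 (x) x 130 (y) x 35 mm high, walls and floor 3 mm; two hex bolts lie in its +x half. Origin: centre of its underside; z up.
- wrench: Bystander: steel wrench 190 mm long, lying on the table beside the stand, near the pivot.
- offcut: Bystander: offcut of square steel tube 40 x 90 x 40 mm. Origin: centre of underside.
- square: Bystander: try square, stock 20 x 90 x 16 mm, blade 110 mm, lying on the table on the robot's side of the stand.
There are look-alikes about, which are no part of the job. What is shaped like the lockpin but blue or orange is not meant. Leave any yellow look-alike of the tray alone.

How it is judged:
By the outcome, as a careful person would: the job done as asked, in the order asked, and still so for the second after the job is handed in, while the arm keeps its last pose, push and grip.
It also fails if it takes over 48 s, if anything falls off the work surface, if the arm or the gripper's body presses on something with over 40 N, if the wrist force passes 120 N, or if a joint passes its speed limit or range.

ROBOT

A 6-joint arm with a two-finger parallel gripper is mounted at the origin on the work surface. World frame = base frame: x ahead of the robot, y to its left, z up, the work surface at z = 0. Lengths are in m, angles in rad, forces in N, time in s.
With the tool pointing down it reaches from about 0.35 to 0.85 m from the base axis. Payload 8.1 kg.
Tool frame: the origin (TCP) lies between the finger pads; the fingertips stand 14 mm ahead of it and the grasp point (between the pads) lies 5 mm behind it; z points along the fingers, y is the line along which they close (so a half turn about z gives the same grasp; the last joint's range is limited). The gripper opens to 93 mm and grips with 3 to 60 N. Pads are 15 mm wide; open, the fingers measure 128 mm over their backs; the gripper's body (75 mm by 188 mm) begins 65 mm behind the grasp point.
Start: joints at [-1.387, 0.13, 1.488, -0, 1.523, -0.085], TCP at [0.159, -0.578, 0.233] pointing down, gripper open.
Joint ranges: [-2.96, 2.96], [-0.89, 2.26], [0.02, 2.5], [-1.34, 4.48], [0, 2.73], [-2.66, 2.66]. Speed limits (rad/s): [2.39, 2.39, 2.79, 3.14, 3.14, 3.14].

INTERFACE

Orientations are given as a rotation vector (axis times angle).
In Python, from plant import robot gives the robot as it stands.
- The arm moves only by the tool arm_command, never from a script. Its argument "targets" is a list of rows, each an object of numbers: "x", "y", "z": the shift along the world's x, y, z in units of 500 mm (1.0 is 500 mm); "rx", "ry", "rz": the turn, a rotation vector about the world's x, y, z in units of 2 rad (1.0 is 2 rad); "claw": the closure in counts, from 0 (fully open) to 255 (shut). In form: [{"x": .., "y": .., "z": .., "rx": .., "ry": .., "rz": .., "claw": ..}, ...]. A call has 1 to 10 rows; each row is the pose to reach, as a shift and turn from the pose commanded when the call began; what a row does not reach only later rows make up. A row lasts 1/12 s, in which the tool goes at most 41.7 mm and 7.16 degrees, less where a joint would pass 70% of its speed; a pose out of reach is approached as far as the arm can. A call with a number of a shift or a turn outside -1 to 1 is refused whole. A call with a gripper value outside its range is refused whole. The fingers move at their own pace and stop on an object; "squeeze" is the grip in N (left out, the last holds). Time passes only in rows, so rows that repeat a pose let the fingers close. It gives the time, the measured TCP pose, the force, the opening and the grip force at its end, in the units of the state.
- robot.read_state(): the state, without advancing time (a new reading comes with each control period).
- robot.read_camera(name): name is "scene" or "top" or "wrist"; returns (picture, depth): 420x560x3 uint8, red, green, blue; 420x560 float32, m along the optical axis (not along the pixel's ray), 0 where there is no reading.
- robot.get_calibration(name): a dict with "intrinsics" (3x3 intrinsics, pixels), "origin" and "orientation" of the camera in the world. Camera axes: x right, y up, looking along -z (the intrinsics and any distortion apply to the point x, -y, -z); pixel columns grow to the right and rows downward; lengths in m; the calibration is good to about 2 mm. A picture is of the moment at which its call begins: read the wrist's pose just before it. get_calibration takes no time and is no camera call; for the wrist camera it gives the pose at the moment of the call.
- robot.close_job(): hands the job in; it is judged then, once.
The state is a dict: "t": time; "q": joint angles; "dq": joint speeds; "joint_torque": joint torques, N m; "tool_pos": TCP position; "orientation": TCP orientation; "force": force on the tool from outside, world axes, zero at the start; "wrist_torque": the same for the moment, N m; "opening": finger opening in m; "gripper_force": force on a finger pad.
Only numpy, scipy, OpenCV 4.12 (cv2) and the standard library are available. Lean on these libraries where they do the work, as an engineer would, in place of code of your own. Each camera call takes 0.05 s, during which the arm holds its last target. There are 200 camera calls.

## Working session

There is one attempt and no reset: what is moved stays moved. The work goes in short steps, Python scripts to look and compute and a tool call to move; the robot and the scene stay as the last step left them, time stands still between calls to the robot, and variables do not carry over. Pictures are saved under pics/ and viewed, at most 10 in all, crops included, and the job is handed in when it is done.

Besides the shell and the picture viewer there is one more tool, called after "Call:" by a JSON object that holds its "method" and its "body". arm_command: Moves the arm, as the interface text tells. Shifts and turns lie within -1 to 1; 1 stands for 500 mm of shift or 2 rad of turn. Its arguments: {"type":"object","properties":{"targets":{"type":"array","items":{"type":"object","properties":{"x":{"type":"number","minimum":-1,"maximum":1},"y":{"type":"number","minimum":-1,"maximum":1},"z":{"type":"number","minimum":-1,"maximum":1},"rx":{"type":"number","minimum":-1,"maximum":1},"ry":{"type":"number","minimum":-1,"maximum":1},"rz":{"type":"number","minimum":-1,"maximum":1},"claw":{"type":"number"}}}},"squeeze":{"type":"number"}},"required":["targets"]}

```bash
mkdir -p pics
cat > h.py <<'E'
import numpy as np, cv2
from plant import robot
from scipy.spatial.transform import Rotation as R
def cal(n):
    c=robot.get_calibration(n); o=np.array(c["orientation"],float)
    M=o if o.shape==(3,3) else R.from_rotvec(o).as_matrix() if o.size==3 else None
    return np.array(c["intrinsics"],float),np.array(c["origin"],float),M,c
def ray(n,u,v):
    K,o,M,c=cal(n); d=np.linalg.solve(K,[u,v,1.]); d=M@np.array([d[0],-d[1],-d[2]]); return o,d
def onz(n,u,v,z):
    o,d=ray(n,u,v); return o+d*(z-o[2])/d[2]
def cloud(n,dep):
    K,o,M,c=cal(n); v,u=np.mgrid[0:dep.shape[0],0:dep.shape[1]]
    P=np.stack([(u-K[0,2])/K[0,0]*dep,-(v-K[1,2])/K[1,1]*dep,-dep],-1)
    return P@M.T+o
E
python3 - <<'E'
from h import *
for n in("top","scene"):
    p,d=robot.read_camera(n); print(n,robot.get_calibration(n)); 
    cv2.imwrite(f"pics/{n}0.png",p[:,:,::-1]); np.savez(f"{n}0.npz",p=p,d=d,c=cloud(n,d))
print(robot.read_state())
E
```

```text
top {'intrinsics': array([[385.37820694,   0.        , 281.32930214],
       [  0.        , 385.37820694, 209.87427903],
       [  0.        ,   0.        ,   1.        ]]), 'origin': array([ 0.37758606, -0.01951293,  1.0503931 ]), 'orientation': array([ 0.11918494, -0.07534334, -1.5938281 ])}
scene {'intrinsics': array([[391.74868178,   0.        , 278.23553262],
       [  0.        , 391.74868178, 210.28085129],
       [  0.        ,   0.        ,   1.        ]]), 'origin': array([ 0.93163263, -0.36515925,  0.71839162]), 'orientation': array([0.68932502, 0.33601445, 0.87769196])}
{'t': 0.1, 'q': array([-1.38741138e+00,  1.31112499e-01,  1.48914840e+00,  2.64274230e-05,
        1.52300270e+00, -8.53809239e-02]), 'dq': array([-1.13284381e-03, -3.07922976e-03, -3.30143981e-03,  9.51334869e-04,
       -8.74236359e-05, -2.10779442e-04]), 'joint_torque': array([ 1.10181962e-03, -5.61338818e+01, -4.93097198e+01,  7.69816828e-02,
        2.91630684e-02, -8.22966058e-05]), 'tool_pos': array([ 0.15927841, -0.57797069,  0.23168836]), 'orientation': array([-3.11161375e+00, -4.20681152e-01,  8.71054015e-05]), 'force': array([-0.46405978, -0.22999613, -0.1328458 ]), 'wrist_torque': array([-0.02377489, -0.06288892, -0.00206274]), 'gripper_force': 0.0, 'opening': 0.09297588672302776}
```

View pics/top0.png

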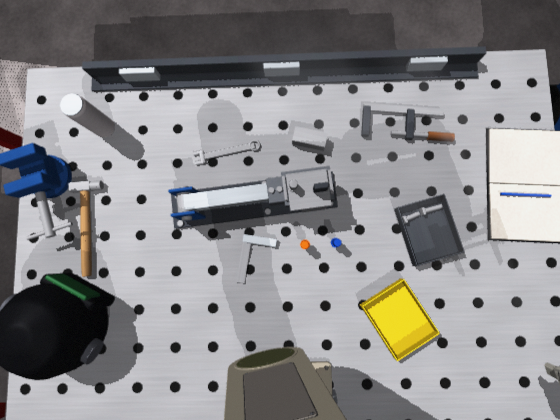

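View pics/scene0.png

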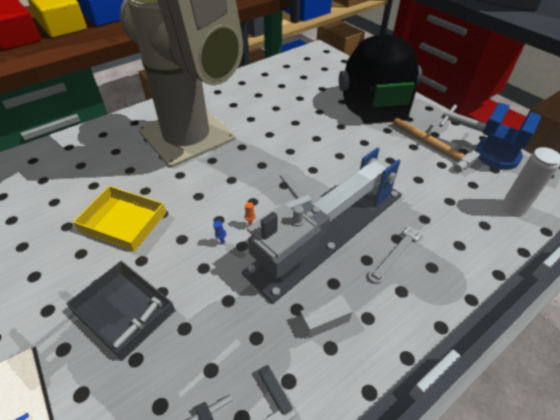

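The top view shows the stand with posts at about (180,205), pin at about (293,187), handle at (322,187), dark tray at (430,230), and its bolts near the upper end. The scene view agrees: handle (268,225), pin (297,214), dark tray (120,310), bolts towards (140,325).

Run:
```python
from h import *
D=np.load("top0.npz");p=D["p"].astype(int);c=D["c"]
v,u=np.mgrid[0:420,0:560]
box=lambda a,b,e,f:(u>=a)&(u<b)&(v>=e)&(v<f)
def blobs(m,name):
    n,l,s,ce=cv2.connectedComponentsWithStats(m.astype(np.uint8))
    for i in range(1,n):
        if s[i,4]>=8: print(name,s[i],ce[i].round(1),np.median(c[l==i],0).round(4))
st=box(165,350,150,235)
blobs(st&(c[...,2]>.146),"high")
blobs(st&(c[...,2]>.117)&(c[...,2]<.146),"plate")
blue=st&(p[...,2]>p[...,0]+50); blobs(blue,"blue")
# table height
print("table",np.median(c[box(380,480,290,300)|box(300,350,260,300)][:,2]))
# tube axis
m=st&(c[...,2]>.1)&(c[...,2]<.13)&box(200,265,150,235)
q=c[m]; print(len(q)); 
mp=box(280,340,150,215)&(c[...,2]>.118)&(c[...,2]<.135)
for nm,mm in(("tube",m),("plate",mp)):
    r=cv2.minAreaRect((c[mm][:,:2]*1000).astype(np.float32)); print(nm,r,np.median(c[mm][:,2]))
for s,n in(((380,480,180,280),"tray"),):
    mm=box(*s)&(p.max(-1)<100)&(c[...,2]>.022)&(c[...,2]<.06)
    r=cv2.minAreaRect((c[mm][:,:2]*1000).astype(np.float32)); print(n,r,mm.sum())
    mm=box(*s)&(p.max(-1)<100)
    n_,l,ss,ce=cv2.connectedComponentsWithStats(mm.astype(np.uint8)); i=1+ss[1:,4].argmax()
    cn=cv2.findContours((l==i).astype(np.uint8),0,1)[0][0]; bx=cv2.boxPoints(cv2.minAreaRect(cn)); print(bx, [onz("top",*b,.035).round(3) for b in bx])
k=cv2.resize(D["p"][140:280,160:480,::-1],None,fx=2.5,fy=2.5,interpolation=2);cv2.imwrite("pics/crop1.png",k)
```

```text
high [289 179   9  10  66] [293.1 183.9] [ 0.548  -0.0249  0.1644]
high [313 182  16   9 117] [320.8 185.9] [ 0.5392 -0.089   0.1757]
plate [ 266  165   69   46 1928] [302.9 188.1] [ 0.5424 -0.051   0.1263]
plate [244 185   7   7  12] [246.2 187.3] [0.5528 0.092  0.1182]
plate [247 185  14  11  26] [254.5 190.4] [0.5434 0.0686 0.1183]
plate [168 186  26  10 112] [180.8 189.3] [0.5495 0.2496 0.1295]
plate [230 187   6   6  10] [232.6 189.3] [0.5485 0.1242 0.1178]
plate [220 191   9   5  16] [224.2 192.9] [0.5394 0.1442 0.1177]
plate [212 192   3   5   8] [213.2 193.5] [0.5399 0.1725 0.118 ]
plate [230 192   7   7  16] [233.6 195.1] [0.5336 0.1207 0.1175]
plate [246 196   6   3   9] [248.2 197. ] [0.5277 0.0861 0.118 ]
plate [261 196   4   4   9] [262.8 197.4] [0.5244 0.0494 0.1177]
plate [203 198   5   9  14] [204.4 201.9] [0.5183 0.1948 0.1178]
plate [171 210  26   7  99] [183.2 213.1] [0.4907 0.2433 0.1295]
blue [168 186  24   7  90] [179.6 189.2] [0.5495 0.2513 0.1301]
blue [171 210  24   7  89] [182.6 213.3] [0.4905 0.245  0.1297]
table 0.0013792113027636388
1101
tube ((534.01953125, 127.38505554199219), (40.977291107177734, 166.95477294921875), 6.104543209075928) 0.11567688736211212
plate ((545.6952514648438, -55.23619079589844), (98.88863372802734, 131.7294464111328), 6.017715930938721) 0.1266556453661548
tray ((442.166015625, -379.5235900878906), (158.29672241210938, 130.23094177246094), 14.580916404724121) 419
[[385.53232 211.3157 ]
 [442.959   191.43723]
 [466.4042  259.16776]
 [408.9775  279.04623]] [array([ 0.493, -0.267,  0.035]), array([ 0.541, -0.42 ,  0.035]), array([ 0.363, -0.467,  0.035]), array([ 0.316, -0.317,  0.035])]
```

View pics/crop1.png

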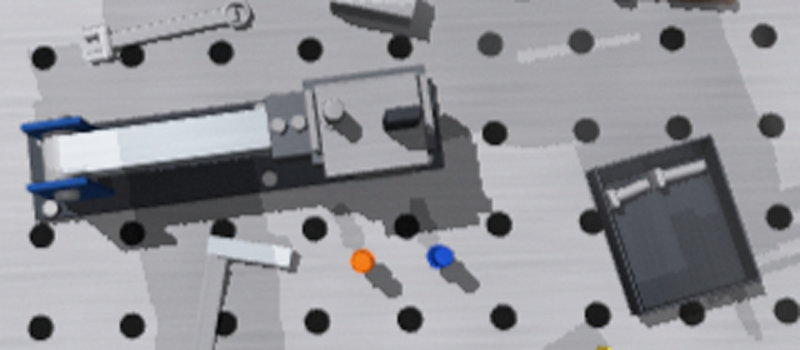

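The crop confirms the layout: pin at crop (333,110), handle at (402,118), and tray bolts at the upper (+x) end of the tray. Stand yaw is about 6.1°, and the tray is centred near (0.442,-0.380) with yaw about 14.6°. Next I approach above the pin.

Call:
{"method": "arm_command", "body": {"targets": [{"x": 0.42, "y": 0.6, "z": 0.03, "rz": 0.38}, {"x": 0.42, "y": 0.6, "z": 0.03, "rz": 0.38}, {"x": 0.42, "y": 0.6, "z": 0.03, "rz": 0.38}, {"x": 0.42, "y": 0.6, "z": 0.03, "rz": 0.38}, {"x": 0.42, "y": 0.6, "z": 0.03, "rz": 0.38}, {"x": 0.42, "y": 0.6, "z": 0.03, "rz": 0.38}, {"x": 0.42, "y": 0.6, "z": 0.03, "rz": 0.38}, {"x": 0.42, "y": 0.6, "z": 0.03, "rz": 0.38}, {"x": 0.42, "y": 0.6, "z": 0.03, "rz": 0.38}, {"x": 0.42, "y": 0.6, "z": 0.03, "rz": 0.38}]}}

```text
schema error: expected keys x, y, z, rx, ry, rz, claw
```

Call:
{"method": "arm_command", "body": {"targets": [{"x": 0.42, "y": 0.6, "z": 0.03, "rx": 0, "ry": 0, "rz": 0.38, "claw": 0}, {"x": 0.42, "y": 0.6, "z": 0.03, "rx": 0, "ry": 0, "rz": 0.38, "claw": 0}, {"x": 0.42, "y": 0.6, "z": 0.03, "rx": 0, "ry": 0, "rz": 0.38, "claw": 0}, {"x": 0.42, "y": 0.6, "z": 0.03, "rx": 0, "ry": 0, "rz": 0.38, "claw": 0}, {"x": 0.42, "y": 0.6, "z": 0.03, "rx": 0, "ry": 0, "rz": 0.38, "claw": 0}, {"x": 0.42, "y": 0.6, "z": 0.03, "rx": 0, "ry": 0, "rz": 0.38, "claw": 0}, {"x": 0.42, "y": 0.6, "z": 0.03, "rx": 0, "ry": 0, "rz": 0.38, "claw": 0}, {"x": 0.42, "y": 0.6, "z": 0.03, "rx": 0, "ry": 0, "rz": 0.38, "claw": 0}, {"x": 0.42, "y": 0.6, "z": 0.03, "rx": 0, "ry": 0, "rz": 0.38, "claw": 0}, {"x": 0.42, "y": 0.6, "z": 0.03, "rx": 0, "ry": 0, "rz": 0.38, "claw": 0}]}}

```text
t: 0.93
tool_pos: [0.3721, -0.2739, 0.2478]
orientation: [-2.731, -1.552, -0.003]
force: [0.3, -0.3, 0.3]
opening: 0.0934
gripper_force: 0.0
```

Call:
{"method": "arm_command", "body": {"targets": [{"x": 0.358, "y": 0.506, "z": 0, "rx": 0, "ry": 0, "rz": 0.324, "claw": 0}, {"x": 0.358, "y": 0.506, "z": 0, "rx": 0, "ry": 0, "rz": 0.324, "claw": 0}, {"x": 0.358, "y": 0.506, "z": 0, "rx": 0, "ry": 0, "rz": 0.324, "claw": 0}, {"x": 0.358, "y": 0.506, "z": 0, "rx": 0, "ry": 0, "rz": 0.324, "claw": 0}, {"x": 0.358, "y": 0.506, "z": 0, "rx": 0, "ry": 0, "rz": 0.324, "claw": 0}, {"x": 0.358, "y": 0.506, "z": 0, "rx": 0, "ry": 0, "rz": 0.324, "claw": 0}, {"x": 0.358, "y": 0.506, "z": 0, "rx": 0, "ry": 0, "rz": 0.324, "claw": 0}, {"x": 0.358, "y": 0.506, "z": 0, "rx": 0, "ry": 0, "rz": 0.324, "claw": 0}, {"x": 0.358, "y": 0.506, "z": 0, "rx": 0, "ry": 0, "rz": 0.324, "claw": 0}, {"x": 0.358, "y": 0.506, "z": 0, "rx": 0, "ry": 0, "rz": 0.324, "claw": 0}]}}

```text
t: 1.77
tool_pos: [0.5483, -0.0252, 0.2468]
orientation: [-2.098, -2.337, 0.002]
force: [0.2, 0.5, 0.0]
opening: 0.0933
gripper_force: 0.0
```

Run:
```python
from h import *
s=robot.read_state(); print(s["tool_pos"],s["orientation"]); M=R.from_rotvec(s["orientation"]).as_matrix(); print(M.round(3))
p,d=robot.read_camera("wrist"); c=cloud("wrist",d); cv2.imwrite("pics/w1.png",p[:,:,::-1])
z=c[...,2]
m=((z>.155)&(z<.185)&(d>0)).astype(np.uint8)
n,l,S,ce=cv2.connectedComponentsWithStats(m)
for i in range(1,n):
    if S[i,4]>60:
        q=c[l==i]; r=cv2.minAreaRect((q[:,:2]*1000).astype(np.float32)); print(S[i],ce[i].round(),r,np.median(q[:,2]))
```

```text
[ 0.5482764  -0.02516204  0.24682953] [-2.09758171e+00 -2.33730050e+00  1.98947933e-03]
[[-0.108  0.994 -0.002]
 [ 0.994  0.108 -0.   ]
 [-0.    -0.002 -1.   ]]
[276 201  27  28 572] [289. 214.] ((549.2367553710938, -23.595928192138672), (19.25345230102539, 18.820480346679688), 21.105304718017578) 0.16447660714254952
[261 267  19  51 918] [270. 292.] ((540.88916015625, -87.64082336425781), (14.015079498291016, 34.19757080078125), 5.999215126037598) 0.17591044181446897
```

View pics/w1.png

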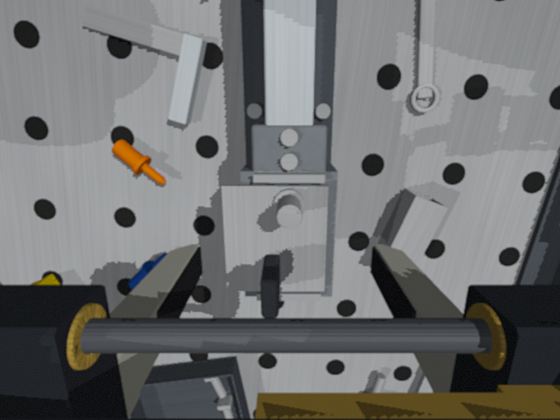

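The wrist view shows the pin at (289,207) and the fin at (270,285), both between the fingers' planes. I descend and grip the pin.

Call:
{"method": "arm_command", "body": {"targets": [{"x": 0.001, "y": 0.002, "z": -0.07, "rx": 0, "ry": 0, "rz": 0, "claw": 60}, {"x": 0.001, "y": 0.002, "z": -0.13, "rx": 0, "ry": 0, "rz": 0, "claw": 60}, {"x": 0.001, "y": 0.002, "z": -0.17, "rx": 0, "ry": 0, "rz": 0, "claw": 60}, {"x": 0.001, "y": 0.002, "z": -0.196, "rx": 0, "ry": 0, "rz": 0, "claw": 100}, {"x": 0.001, "y": 0.002, "z": -0.196, "rx": 0, "ry": 0, "rz": 0, "claw": 150}, {"x": 0.001, "y": 0.002, "z": -0.196, "rx": 0, "ry": 0, "rz": 0, "claw": 255}, {"x": 0.001, "y": 0.002, "z": -0.196, "rx": 0, "ry": 0, "rz": 0, "claw": 255}, {"x": 0.001, "y": 0.002, "z": -0.196, "rx": 0, "ry": 0, "rz": 0, "claw": 255}, {"x": 0.001, "y": 0.002, "z": -0.196, "rx": 0, "ry": 0, "rz": 0, "claw": 255}, {"x": 0.001, "y": 0.002, "z": -0.196, "rx": 0, "ry": 0, "rz": 0, "claw": 255}], "squeeze": 25}}

```text
t: 2.65
tool_pos: [0.5497, -0.0246, 0.151]
orientation: [2.099, 2.335, 0.002]
force: [-0.6, 0.5, -0.5]
opening: 0.031
gripper_force: 0.0
```

Call:
{"method": "arm_command", "body": {"targets": [{"x": 0, "y": 0, "z": 0, "rx": 0, "ry": 0, "rz": 0, "claw": 255}, {"x": 0, "y": 0, "z": 0, "rx": 0, "ry": 0, "rz": 0, "claw": 255}, {"x": 0, "y": 0, "z": 0, "rx": 0, "ry": 0, "rz": 0, "claw": 255}, {"x": 0, "y": 0, "z": 0, "rx": 0, "ry": 0, "rz": 0, "claw": 255}]}}

```text
t: 2.98
tool_pos: [0.5493, -0.0244, 0.1501]
orientation: [2.1, 2.336, 0.001]
force: [0.3, 0.8, 4.2]
opening: 0.0195
gripper_force: 25.0
```

Call:
{"method": "arm_command", "body": {"targets": [{"x": 0, "y": 0, "z": 0.03, "rx": 0, "ry": 0, "rz": 0, "claw": 255}, {"x": 0, "y": 0, "z": 0.07, "rx": 0, "ry": 0, "rz": 0, "claw": 255}, {"x": 0, "y": 0, "z": 0.14, "rx": 0, "ry": 0, "rz": 0, "claw": 255}, {"x": 0, "y": 0, "z": 0.22, "rx": 0, "ry": 0, "rz": 0, "claw": 255}, {"x": 0, "y": 0, "z": 0.22, "rx": 0, "ry": 0, "rz": 0, "claw": 255}]}}

```text
t: 3.4
tool_pos: [0.552, -0.0249, 0.2684]
orientation: [2.094, 2.329, 0.01]
force: [2.0, -0.2, 0.8]
opening: 0.0194
gripper_force: 25.0
```

Run:
```python
from h import *
s=robot.read_state(); print(s["tool_pos"],s["opening"],s["gripper_force"],s["force"])
r=R.from_rotvec(-.698*np.array([.968,.252,0]))*R.from_rotvec([0,0,.150]); print(r.as_rotvec()/2)
print((np.array([.405,-.389,.053])-s["tool_pos"])/.5)
```

```text
[ 0.55200732 -0.02485837  0.26839256] 0.01941751019566357 24.996213018894196 [ 2.0133231  -0.17165129  0.81114184]
[-0.34378376 -0.0624437   0.07192609]
[-0.29401465 -0.72828327 -0.43078512]
```

Call:
{"method": "arm_command", "body": {"targets": [{"x": -0.03, "y": -0.07, "z": 0, "rx": 0, "ry": 0, "rz": 0, "claw": 255}, {"x": -0.06, "y": -0.15, "z": 0, "rx": 0, "ry": 0, "rz": 0.02, "claw": 255}, {"x": -0.09, "y": -0.22, "z": 0, "rx": -0.05, "ry": -0.01, "rz": 0.03, "claw": 255}, {"x": -0.12, "y": -0.3, "z": 0, "rx": -0.1, "ry": -0.02, "rz": 0.05, "claw": 255}, {"x": -0.15, "y": -0.37, "z": 0, "rx": -0.15, "ry": -0.03, "rz": 0.06, "claw": 255}, {"x": -0.18, "y": -0.45, "z": 0, "rx": -0.2, "ry": -0.04, "rz": 0.07, "claw": 255}, {"x": -0.21, "y": -0.52, "z": -0.02, "rx": -0.25, "ry": -0.05, "rz": 0.072, "claw": 255}, {"x": -0.24, "y": -0.6, "z": -0.05, "rx": -0.3, "ry": -0.06, "rz": 0.072, "claw": 255}, {"x": -0.27, "y": -0.67, "z": -0.1, "rx": -0.344, "ry": -0.062, "rz": 0.072, "claw": 255}, {"x": -0.288, "y": -0.73, "z": -0.15, "rx": -0.344, "ry": -0.062, "rz": 0.072, "claw": 255}]}}

```text
t: 4.23
tool_pos: [0.4043, -0.3841, 0.1849]
orientation: [1.542, 2.006, -0.569]
force: [0.6, 0.0, -2.5]
opening: 0.0194
gripper_force: 25.0
```

Call:
{"method": "arm_command", "body": {"targets": [{"x": 0, "y": 0, "z": -0.06, "rx": 0, "ry": 0, "rz": 0, "claw": 255}, {"x": 0, "y": 0, "z": -0.12, "rx": 0, "ry": 0, "rz": 0, "claw": 255}, {"x": 0, "y": 0, "z": -0.16, "rx": 0, "ry": 0, "rz": 0, "claw": 255}, {"x": 0, "y": 0, "z": -0.16, "rx": 0, "ry": 0, "rz": 0, "claw": 255}, {"x": 0, "y": 0, "z": -0.16, "rx": 0, "ry": 0, "rz": 0, "claw": 255}]}}

```text
t: 4.65
tool_pos: [0.4051, -0.3845, 0.1065]
orientation: [1.548, 2.008, -0.567]
force: [-0.1, 0.4, -0.1]
opening: 0.0191
gripper_force: 25.0
```

Run:
```python
from h import *
s=robot.read_state(); print(s["tool_pos"],s["opening"],s["gripper_force"],s["force"],s["t"]); print(R.from_rotvec(s["orientation"]).as_matrix().round(3))
p,d=robot.read_camera("scene"); cv2.imwrite("pics/s2.png",cv2.resize(p[180:400,30:330,::-1],None,fx=2,fy=2))
```

```text
[ 0.40509371 -0.38448701  0.10649278] 0.01912356564237629 24.99642312526703 [-0.1441329   0.36203005 -0.13168756] 4.65
[[-0.197  0.968  0.159]
 [ 0.742  0.253 -0.621]
 [-0.641 -0.005 -0.768]]
```

View pics/s2.png

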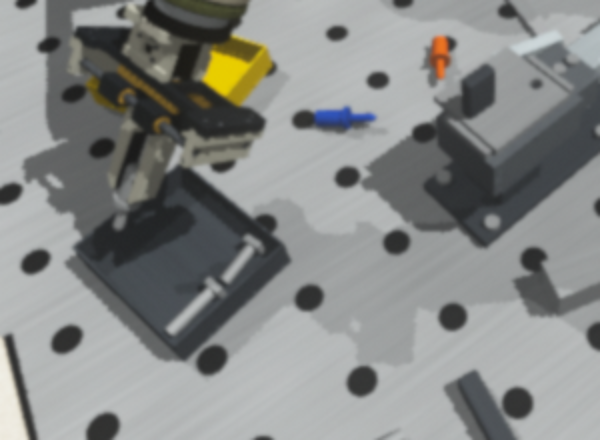

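The crop shows the tilted pin over the near-left half of the tray at (120,225). The blue look-alike at (345,118) looks as if it is lying down, so I compare it with the first picture.

Run:
```python
from h import *
a=np.load("scene0.npz")["p"]; b,_=robot.read_camera("scene"); t=np.load("top0.npz")["p"]; t2,_=robot.read_camera("top")
f=lambda i,y,x:cv2.resize(i[y:y+70,x:x+95,::-1],(380,280),interpolation=2)
cv2.imwrite("pics/cmp.png",np.vstack([np.hstack([f(a,190,180),f(b,190,180)]),np.hstack([f(t,215,280),f(t2,215,280)])]))
```

```text
(no output)
```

View pics/cmp.png

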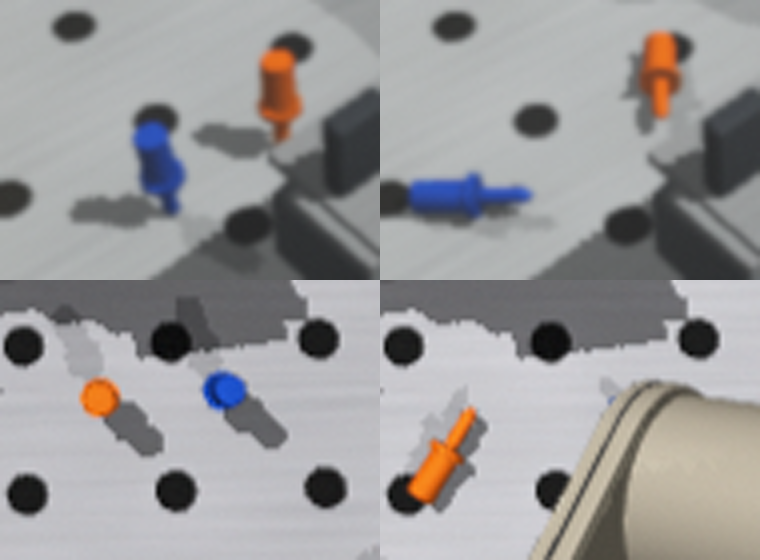

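Both look-alikes toppled by themselves: they were balanced on their shanks, and the wrist view at 1.8 s already showed orange lying down with the arm well above. I carry on with the placing.

Call:
{"method": "arm_command", "body": {"targets": [{"x": 0, "y": 0, "z": -0.05, "rx": 0, "ry": 0, "rz": 0, "claw": 255}, {"x": 0, "y": 0, "z": -0.09, "rx": 0, "ry": 0, "rz": 0, "claw": 255}, {"x": 0, "y": 0, "z": -0.1, "rx": 0, "ry": 0, "rz": 0, "claw": 255}, {"x": 0, "y": 0, "z": -0.1, "rx": 0, "ry": 0, "rz": 0, "claw": 255}, {"x": 0, "y": 0, "z": -0.1, "rx": 0, "ry": 0, "rz": 0, "claw": 145}, {"x": 0, "y": 0, "z": -0.1, "rx": 0, "ry": 0, "rz": 0, "claw": 145}, {"x": 0, "y": 0, "z": -0.1, "rx": 0, "ry": 0, "rz": 0, "claw": 145}, {"x": 0, "y": 0, "z": -0.1, "rx": 0, "ry": 0, "rz": 0, "claw": 145}, {"x": 0, "y": 0, "z": -0.1, "rx": 0, "ry": 0, "rz": 0, "claw": 145}]}}

```text
t: 5.55
tool_pos: [0.4068, -0.3855, 0.0592]
orientation: [1.546, 2.003, -0.565]
force: [0.2, -0.2, 0.2]
opening: 0.0395
gripper_force: 0.0
```

Call:
{"method": "arm_command", "body": {"targets": [{"x": -0.014, "y": 0.05, "z": 0.06, "rx": 0, "ry": 0, "rz": 0, "claw": 145}, {"x": -0.028, "y": 0.1, "z": 0.12, "rx": 0, "ry": 0, "rz": 0, "claw": 145}, {"x": -0.04, "y": 0.15, "z": 0.18, "rx": 0, "ry": 0, "rz": 0, "claw": 145}, {"x": 0, "y": 0.18, "z": 0.25, "rx": 0.05, "ry": 0.01, "rz": -0.01, "claw": 110}, {"x": 0.04, "y": 0.24, "z": 0.32, "rx": 0.1, "ry": 0.02, "rz": -0.02, "claw": 110}, {"x": 0.08, "y": 0.3, "z": 0.38, "rx": 0.15, "ry": 0.03, "rz": -0.03, "claw": 110}, {"x": 0.12, "y": 0.36, "z": 0.4, "rx": 0.2, "ry": 0.04, "rz": -0.04, "claw": 110}, {"x": 0.16, "y": 0.43, "z": 0.4, "rx": 0.25, "ry": 0.05, "rz": -0.05, "claw": 110}, {"x": 0.2, "y": 0.5, "z": 0.4, "rx": 0.3, "ry": 0.06, "rz": -0.06, "claw": 110}, {"x": 0.24, "y": 0.56, "z": 0.4, "rx": 0.344, "ry": 0.062, "rz": -0.072, "claw": 110}]}}

```text
t: 6.38
tool_pos: [0.5276, -0.1043, 0.2603]
orientation: [-2.1, -2.335, -0.006]
force: [0.6, -0.3, -0.0]
opening: 0.0533
gripper_force: 0.0
```

Call:
{"method": "arm_command", "body": {"targets": [{"x": 0.032, "y": 0.042, "z": 0, "rx": 0, "ry": 0, "rz": 0, "claw": 110}, {"x": 0.032, "y": 0.042, "z": 0, "rx": 0, "ry": 0, "rz": 0, "claw": 110}, {"x": 0.032, "y": 0.042, "z": 0, "rx": 0, "ry": 0, "rz": 0, "claw": 110}, {"x": 0.032, "y": 0.042, "z": 0, "rx": 0, "ry": 0, "rz": 0, "claw": 110}]}}

```text
t: 6.72
tool_pos: [0.5415, -0.085, 0.258]
orientation: [2.1, 2.337, -0.001]
force: [-0.9, -0.1, 0.7]
opening: 0.053
gripper_force: 0.0
```

Run:
```python
from h import *
s=robot.read_state(); print(s["t"],s["tool_pos"]); print(R.from_rotvec(s["orientation"]).as_matrix().round(3))
p,d=robot.read_camera("wrist"); c=cloud("wrist",d); z=c[...,2]
n,l,S,ce=cv2.connectedComponentsWithStats(((z>.165)&(z<.185)&(d>0)).astype(np.uint8))
for i in range(1,n):
    if S[i,4]>60:
        q=c[l==i]; print(S[i],cv2.minAreaRect((q[:,:2]*1000).astype(np.float32)),np.median(q[:,2]))
t,_=robot.read_camera("top"); sc,_=robot.read_camera("scene")
f=lambda i,y,x:cv2.resize(i[y:y+110,x:x+150,::-1],(375,275),interpolation=2)
cv2.imwrite("pics/v3.png",np.hstack([f(t,180,370),f(sc,250,50)]))
```

```text
6.7167 [ 0.54146635 -0.08503535  0.25803168]
[[-0.107  0.994 -0.   ]
 [ 0.994  0.107 -0.001]
 [-0.001 -0.001 -1.   ]]
[278 196  19  46 804] ((541.2960815429688, -87.03766632080078), (13.671935081481934, 33.20808410644531), 6.0938029289245605) 0.17626886805744163
```

View pics/v3.png

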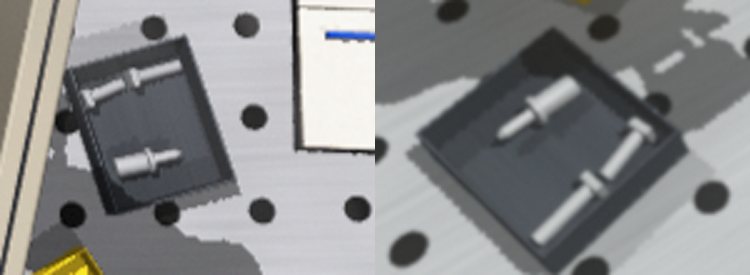

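The pin lies flat in the dark tray, at (148,162) in the left crop, clear of the bolts. Now I grip the handle.

Call:
{"method": "arm_command", "body": {"targets": [{"x": 0, "y": -0.005, "z": -0.07, "rx": 0, "ry": 0, "rz": 0, "claw": 110}, {"x": 0, "y": -0.005, "z": -0.14, "rx": 0, "ry": 0, "rz": 0, "claw": 110}, {"x": 0, "y": -0.005, "z": -0.19, "rx": 0, "ry": 0, "rz": 0, "claw": 110}, {"x": 0, "y": -0.005, "z": -0.22, "rx": 0, "ry": 0, "rz": 0, "claw": 110}, {"x": 0, "y": -0.005, "z": -0.22, "rx": 0, "ry": 0, "rz": 0, "claw": 180}, {"x": 0, "y": -0.005, "z": -0.22, "rx": 0, "ry": 0, "rz": 0, "claw": 255}, {"x": 0, "y": -0.005, "z": -0.22, "rx": 0, "ry": 0, "rz": 0, "claw": 255}, {"x": 0, "y": -0.005, "z": -0.22, "rx": 0, "ry": 0, "rz": 0, "claw": 255}, {"x": 0, "y": -0.005, "z": -0.22, "rx": 0, "ry": 0, "rz": 0, "claw": 255}, {"x": 0, "y": -0.005, "z": -0.22, "rx": 0, "ry": 0, "rz": 0, "claw": 255}], "squeeze": 55}}

```text
t: 7.7
tool_pos: [0.5426, -0.0875, 0.1496]
orientation: [2.099, 2.334, 0.002]
force: [-0.1, 0.8, -0.2]
opening: 0.0173
gripper_force: 0.0
```

Call:
{"method": "arm_command", "body": {"targets": [{"x": 0, "y": 0, "z": 0, "rx": 0, "ry": 0, "rz": 0, "claw": 255}, {"x": 0, "y": 0, "z": 0, "rx": 0, "ry": 0, "rz": 0, "claw": 255}]}}

```text
t: 7.87
tool_pos: [0.5419, -0.0876, 0.1493]
orientation: [2.1, 2.335, -0.0]
force: [-3.3, 0.2, 5.6]
opening: 0.0135
gripper_force: 55.0
```

Call:
{"method": "arm_command", "body": {"targets": [{"x": -0.015, "y": -0.0015, "z": 0, "rx": 0, "ry": 0, "rz": 0, "claw": 255}, {"x": -0.03, "y": -0.003, "z": 0, "rx": 0, "ry": 0, "rz": 0, "claw": 255}, {"x": -0.045, "y": -0.0045, "z": 0, "rx": 0, "ry": 0, "rz": 0, "claw": 255}, {"x": -0.06, "y": -0.006, "z": 0, "rx": 0, "ry": 0, "rz": 0, "claw": 255}, {"x": -0.068, "y": -0.007, "z": 0, "rx": 0, "ry": 0, "rz": 0, "claw": 255}, {"x": -0.068, "y": -0.007, "z": 0, "rx": 0, "ry": 0, "rz": 0, "claw": 255}, {"x": -0.068, "y": -0.007, "z": 0, "rx": 0, "ry": 0, "rz": 0, "claw": 255}]}}

```text
t: 8.45
tool_pos: [0.5095, -0.091, 0.1494]
orientation: [2.098, 2.333, 0.005]
force: [11.8, 0.0, -0.7]
opening: 0.0137
gripper_force: 55.0
```

Call:
{"method": "arm_command", "body": {"targets": [{"x": -0.003, "y": -0.0003, "z": 0, "rx": 0, "ry": 0, "rz": 0, "claw": 255}, {"x": -0.006, "y": -0.0006, "z": 0, "rx": 0, "ry": 0, "rz": 0, "claw": 255}, {"x": -0.009, "y": -0.001, "z": 0, "rx": 0, "ry": 0, "rz": 0, "claw": 255}, {"x": -0.009, "y": -0.001, "z": 0, "rx": 0, "ry": 0, "rz": 0, "claw": 255}]}}

```text
t: 8.78
tool_pos: [0.5059, -0.0914, 0.1494]
orientation: [2.097, 2.332, 0.007]
force: [17.4, 0.0, -5.6]
opening: 0.0137
gripper_force: 55.0
```

Run:
```python
from h import *
s=robot.read_state(); p=s["tool_pos"]; v=np.array([.5202,.2504,.095]); a=-np.array([np.cos(.1065),np.sin(.1065),0])
for t in np.linspace(.025,.25,10):
    print(((R.from_rotvec(a*t).apply(p-v)+v-p)/.5).round(4),(a*t/2).round(4))
```

```text
[-0.0003  0.0029  0.0169] [-0.0124 -0.0013 -0.    ]
[-0.0007  0.0062  0.0337] [-0.0249 -0.0027 -0.    ]
[-0.0011  0.01    0.0504] [-0.0373 -0.004  -0.    ]
[-0.0015  0.0142  0.067 ] [-0.0497 -0.0053 -0.    ]
[-0.002   0.0187  0.0835] [-0.0621 -0.0066 -0.    ]
[-0.0025  0.0237  0.0999] [-0.0746 -0.008  -0.    ]
[-0.0031  0.0291  0.1162] [-0.087  -0.0093 -0.    ]
[-0.0037  0.0349  0.1323] [-0.0994 -0.0106 -0.    ]
[-0.0044  0.0411  0.1482] [-0.1119 -0.012  -0.    ]
[-0.0051  0.0477  0.164 ] [-0.1243 -0.0133 -0.    ]
```

Call:
{"method": "arm_command", "body": {"targets": [{"x": -0.0003, "y": 0.0029, "z": 0.017, "rx": -0.0124, "ry": -0.0013, "rz": 0, "claw": 255}, {"x": -0.0007, "y": 0.0062, "z": 0.034, "rx": -0.0249, "ry": -0.0027, "rz": 0, "claw": 255}, {"x": -0.001, "y": 0.01, "z": 0.0505, "rx": -0.0373, "ry": -0.004, "rz": 0, "claw": 255}, {"x": -0.0015, "y": 0.0142, "z": 0.067, "rx": -0.0497, "ry": -0.0053, "rz": 0, "claw": 255}]}}

```text
t: 9.12
tool_pos: [0.5051, -0.0843, 0.1831]
orientation: [2.046, 2.275, -0.097]
force: [18.9, -0.2, -4.7]
opening: 0.0138
gripper_force: 55.0
```

Rising freely with low force. I continue to about 0.255 rad, then hold.

Call:
{"method": "arm_command", "body": {"targets": [{"x": -0.0005, "y": 0.0045, "z": 0.0165, "rx": -0.0124, "ry": -0.0013, "rz": 0, "claw": 255}, {"x": -0.001, "y": 0.0095, "z": 0.033, "rx": -0.0249, "ry": -0.0027, "rz": 0, "claw": 255}, {"x": -0.0016, "y": 0.0149, "z": 0.0492, "rx": -0.0373, "ry": -0.004, "rz": 0, "claw": 255}, {"x": -0.0022, "y": 0.0207, "z": 0.0653, "rx": -0.0497, "ry": -0.0053, "rz": 0, "claw": 255}, {"x": -0.0029, "y": 0.0269, "z": 0.0812, "rx": -0.0621, "ry": -0.0067, "rz": 0, "claw": 255}, {"x": -0.0036, "y": 0.0335, "z": 0.098, "rx": -0.0746, "ry": -0.008, "rz": 0, "claw": 255}, {"x": -0.0036, "y": 0.0335, "z": 0.098, "rx": -0.0746, "ry": -0.008, "rz": 0, "claw": 255}, {"x": -0.0036, "y": 0.0335, "z": 0.098, "rx": -0.0746, "ry": -0.008, "rz": 0, "claw": 255}, {"x": -0.0036, "y": 0.0335, "z": 0.098, "rx": -0.0746, "ry": -0.008, "rz": 0, "claw": 255}, {"x": -0.0036, "y": 0.0335, "z": 0.098, "rx": -0.0746, "ry": -0.008, "rz": 0, "claw": 255}]}}

```text
t: 9.95
tool_pos: [0.5033, -0.0674, 0.2316]
orientation: [1.965, 2.187, -0.24]
force: [18.1, -1.3, -6.6]
opening: 0.0137
gripper_force: 55.0
```

Run:
```python
from h import *
s=robot.read_state(); print(s["tool_pos"],s["force"],s["gripper_force"],s["opening"],abs(s["dq"]).max())
M=R.from_rotvec(s["orientation"]).as_matrix(); print(M.round(3))
p,_=robot.read_camera("scene"); cv2.imwrite("pics/s4.png",p[:,:,::-1])
```

```text
[ 0.50330359 -0.06744598  0.2316299 ] [18.11562703 -1.28073536 -6.61346069] 55.010619163513184 0.013675646673131649 0.0027895921113844004
[[-0.102  0.994  0.033]
 [ 0.963  0.108 -0.246]
 [-0.248  0.007 -0.969]]
```

View pics/s4.png

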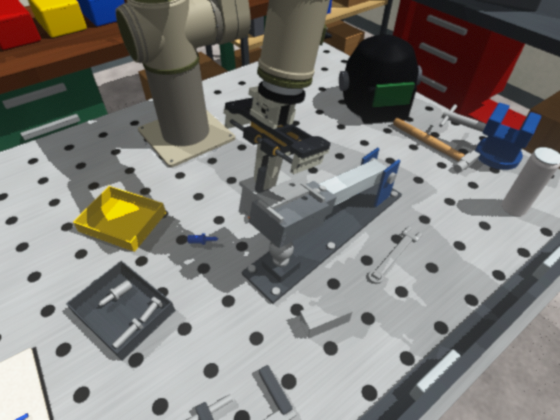

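The picture shows the coupler raised clear of the ball (285,250), the fin gripped, and the pin in the tray (120,292). The bystanders have not been disturbed. Tilt is about 0.25 rad and the arm is still.

```bash
python3 -c "
from plant import robot
print(robot.close_job())"
```

```text
the job is handed in; nothing more can be done
None
```

The job is handed in: the lock pin is in the dark parts tray, the latch is pulled to its stop, and the arm is gripping the handle and holding the coupler about 80 mm above the ball; the two look-alike pins fell over early on without being touched.

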